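# Kit the crate and park it behind the ramp's lip

### The job

Put the small 12-tooth gear into the green kit crate while the crate still stands on the bench; leave the larger 18-tooth gear where it lies. Then push the crate up the little ramp, without lifting it off, until its rear edge drops behind the yellow lip and it sits flat in the dock with the gear still inside, and let go.

Things in the scene. Friction and masses are not known exactly. Their poses are not given: they have to be found in the camera images.
- ramp: Fixed metal ramp with a dock at its top. Origin: middle of the ramp's foot, at bench level; x points uphill (level), y to the left looking uphill, z up. The slope rises evenly from 0 at x = 0 to 30 mm at x = 110 mm (15 deg). Grey side guides 122 mm apart inside stand 14 mm above the slope; at the foot they flare out, 20 mm high, to about 150 mm apart at x = -50 mm. Slippery.
- ramp_lip (a point): Middle of the upper rear edge of the yellow lip at the top of the slope, 112 mm uphill of the ramp's foot and 30 mm above the bench; the lip is 6 mm thick and spans the ramp. Behind it the dock floor lies 10 mm lower. The slope is slippery: the crate slides back down unless held or behind the lip. Axes as the ramp's.
- ramp_dock (a point): Middle of the dock's level floor, 20 mm above the bench, 167 mm uphill of the ramp's foot. The floor is 110 mm long (from the lip to a back stop 56 mm high) and 122 mm wide between side guides whose tops are 40 mm above the bench. Axes as the ramp's.
- crate_center (a point): Centre (18 mm above its underside) of the loose green open-topped kit crate: 100 mm (x, along the ramp) by 110 mm (y), 36 mm high, walls and floor 4 mm thick, about 0.35 kg. It starts empty on the bench just before the ramp's foot, its x axis roughly uphill, up to 0.12 rad askew and 10 mm to one side. Seated in the dock it has 10 mm of play lengthways.
- gear12_center (a point): Centre (half-way up, 15 mm above the bench) of the small loose steel spur gear with 12 teeth: 35 mm across and 12 mm thick, with a round hub 20 mm across standing 18 mm above the teeth (30 mm high in all), about 70 g; it stands on the bench hub up.
- gear18_center (a point): Centre (half-way up, 15 mm above the bench) of the larger loose steel spur gear with 18 teeth: 50 mm across, 12 mm thick, same hub and height; not wanted, stays where it lies on the bench.
Mind the look-alikes: they are no part of the job. What is shaped like the part that bears gear12_center but brown or red is not meant.

How it is judged:
By the outcome, as a careful person would: the job done as asked, in the order asked, and still so for the second after the job is handed in, with the robot touching nothing.
It also fails if it takes over 53 s, if anything falls off the work surface, if the arm or the gripper's body presses on something with over 40 N, if the wrist force passes 120 N, or if a joint passes its speed limit or range.

### The arm

A 7-joint arm with a two-finger parallel gripper is mounted at the origin on a cart in front of the work surface, level with it; the furniture and walls round the work are solid. World frame = base frame: x ahead of the robot, y to its left, z up, the work surface at z = 0. Lengths are in mm, angles in rad, forces in N, time in s.
With the tool pointing down it reaches from about 425 to 800 mm from the base axis. Payload 8.3 kg.
Tool frame: the origin (TCP) lies on the mounting face of the last link; the fingertips stand 173 mm ahead of it and the grasp point (between the pads) lies 155 mm ahead of it; z points along the fingers, y is the direction in which the jaws open and shut (so a half turn about z gives the same grasp; the last joint's range is limited). The gripper opens to 85 mm and grips with 20 to 120 N. Pads are 22 mm wide; open, the fingers measure 114 mm over their backs; the gripper's body (76 mm by 85 mm) begins 54 mm behind the grasp point. The pads swing forward as they close: fully open they stand 13 mm farther back than shut.
Start: joints at [1.12, 0.383, 0.016, 1.37, -0.006, 1.388, -0.046], TCP at [236.375, -578.57, 404.679] pointing down, gripper open.
Joint ranges: [-2.95, 2.95], [-0.25, 2.06], [-1.52, 1.56], [0.18, 2.33], [-1.44, 4.58], [0.02, 2.06], [-3.01, 3.01]. Speed limits (rad/s): [2.39, 2.39, 3.01, 3.01, 3.14, 3.14, 3.14].

### API

Orientations are given as a unit quaternion [x, y, z, w].
In Python, from bench import status, eyes, r gives the robot as it stands.
- The arm moves only by the shell command python3 -m crank 'ROWS' [FORCE]. ROWS is JSON, a list of rows, each an object of numbers: "dx", "dy", "dz": the shift along the tool's x, y, z in units of 40 mm (1.0 is 40 mm); "roll": the turn about the tool's z in degrees; "jaw": the finger opening in mm, from 0 to 85.4. In form: [{"dx": .., "dy": .., "dz": .., "roll": .., "jaw": ..}, ...]. A call has 1 to 10 rows; each row shifts and turns the commanded pose from where the row before left it, along the tool's axes as they then stand; what a row does not reach is not made up. A row lasts 1/8 s, in which the tool goes at most 62.5 mm and 10.7 degrees, less where a joint would pass 70% of its speed; a pose out of reach is approached as far as the arm can. A call is refused whole if a number of a shift passes 1 or a number of a turn 10.7, either way. A call with a gripper value outside its range is refused whole. The fingers move at their own pace and stop on an object; FORCE is the grip in N (left out, the last holds). Time passes only in rows, so rows that do not move let the fingers close. It gives the time, the measured TCP pose, the force and the opening at its end, in the units of the state.
- status.sense(): the state, without advancing time (a new reading comes with each control period).
- eyes.capture(name): name is "side" or "top"; returns a dict with "color" (420x560x3 uint8, red, green, blue), "depth" (420x560 float32, mm along the optical axis (not along the pixel's ray), 0 where there is no reading), "K" (3x3 intrinsics, pixels), "R" (3x3) and "t" (3): a world point X has camera coordinates R X + t. Camera axes: x right, y down, z forward; pixel columns grow to the right and rows downward; lengths in mm; the calibration is good to about 2 mm. A picture is of the moment at which its call begins.
- r.sign_off(): hands the job in, once; it reports no verdict.
The state is a dict: "time": time; "joints": joint angles; "qvel": joint speeds; "joint_torque": joint torques, N m; "eef_pos": TCP position; "tool_rot": TCP orientation; "contact_force": force on the tool from outside, world axes, zero at the start; "torque": the same for the moment, N m; "width": opening from 0.0 (shut) to 1.0 (fully open).
Only numpy, scipy, OpenCV 4.12 (cv2) and the standard library are available. Lean on these libraries where they do the work, as an engineer would, in place of code of your own. Each camera call takes 0.05 s, during which the arm holds its last target.

## Working session

There is one attempt and no reset: what is moved stays moved. The work goes in short steps, Python scripts to look and compute and a shell command to move; the robot and the scene stay as the last step left them, time stands still between calls to the robot, and variables do not carry over. Pictures are saved under pics/ and viewed, and the job is handed in when it is done.

```bash
ls; mkdir -p pics; python3 - <<'E'
from bench import status, eyes, r
import cv2, numpy as np
print(status.sense())
for n in ("side","top"):
    c=eyes.capture(n)
    np.savez(f"pics/{n}0.npz",**c)
    cv2.imwrite(f"pics/{n}0.png",c["color"][:,:,::-1])
    print(n,c["K"],c["R"],c["t"])
E
```

```text
pics
{'time': 0.0, 'joints': array([ 1.12011378,  0.38425782,  0.01639764,  1.37116394, -0.00630135,
        1.38823717, -0.04650815]), 'qvel': array([ 8.14795395e-04,  1.53780544e-03, -1.36252045e-03,  8.00439010e-04,
        7.53292194e-04, -9.82078551e-05,  2.19184231e-04]), 'joint_torque': array([-8.65348611e-04, -6.27601790e+01,  8.43785238e-01, -3.71818757e+01,
        1.64264871e-02,  1.43831686e-02,  3.33101286e-05]), 'eef_pos': array([ 236.29810712, -578.42441291,  403.6620461 ]), 'tool_rot': array([ 9.81258189e-01,  1.92694965e-01, -2.16922018e-04, -9.84681711e-04]), 'contact_force': array([-0.18359386, -0.8940792 , -0.10220616]), 'torque': array([ 0.0420266 , -0.03108174,  0.00295794]), 'width': 1.0029300519282587}
side [[524.72608463   0.         282.26492471]
 [  0.         524.72608463 204.93608617]
 [  0.           0.           1.        ]] [[-0.87286503 -0.48773147  0.01498844]
 [-0.27703578  0.47004129 -0.83804079]
 [ 0.40169368 -0.73564883 -0.54540167]] [449.42609755 181.81107936 914.03225024]
top [[410.06866071   0.         271.66800263]
 [  0.         410.06866071 213.14614946]
 [  0.           0.           1.        ]] [[-0.01055067 -0.99985662 -0.01324479]
 [-0.98177729  0.01287145 -0.18959871]
 [ 0.18974201  0.01100304 -0.98177233]] [ 39.37981744 474.52977406 886.38077139]
```

View pics/side0.png

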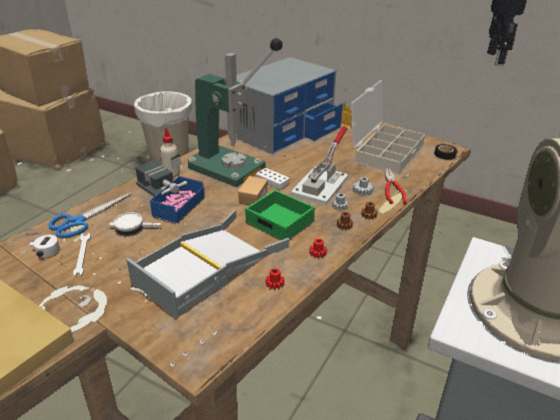

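View pics/top0.png

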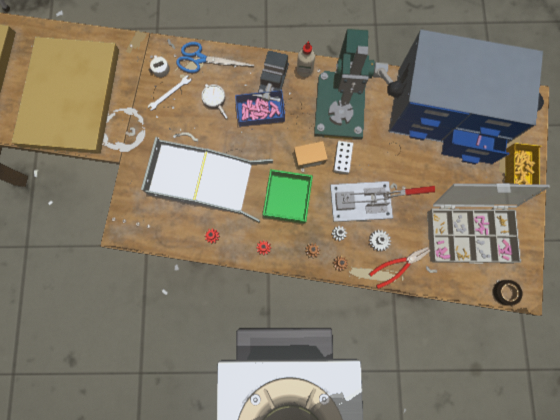

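The top view shows the two silver gears at about (339,233), the small one, and (380,240). The red and brown look-alikes lie around them. The crate is at (287,196), and the ramp rises to the left, which is world +y. A toggle clamp stands just behind the crate.

```bash
cat > h.py <<'E'
import numpy as np, cv2
def load(n): return dict(np.load(f"pics/{n}.npz"))
def ray(c,u,v,z):
    d=c["R"].T@np.linalg.inv(c["K"])@np.array([u,v,1.]); o=-c["R"].T@c["t"]
    return o+d*(z-o[2])/d[2]
def proj(c,X):
    p=c["K"]@(c["R"]@np.asarray(X,float)+c["t"]); return p[:2]/p[2]
def cloud(c):
    v,u=np.indices(c["depth"].shape); z=c["depth"]
    P=np.stack([u*z,v*z,z],-1)@np.linalg.inv(c["K"]).T
    return (P-c["t"])@c["R"]
E
python3 - <<'E'
from h import *
t=load("top0"); s=load("side0")
img=cv2.imread("pics/top0.png"); 
cv2.imwrite("pics/topz.png",cv2.resize(img[125:285,130:420],None,fx=2.7,fy=2.7,interpolation=cv2.INTER_CUBIC))
img=cv2.imread("pics/side0.png"); 
cv2.imwrite("pics/sidez.png",cv2.resize(img[120:310,120:410],None,fx=2.7,fy=2.7,interpolation=cv2.INTER_CUBIC))
for n,c in (("top",t),("side",s)):
    P=cloud(c)
    hsv=cv2.cvtColor(c["color"],cv2.COLOR_RGB2HSV)
    g=cv2.inRange(hsv,(45,120,40),(75,255,255))
    y=cv2.inRange(hsv,(22,120,120),(34,255,255))
    for nm,m in (("green",g),("yellow",y)):
        k,lab,st,ce=cv2.connectedComponentsWithStats(m)
        for i in range(1,k):
            if st[i,4]>60:
                q=P[lab==i]; print(n,nm,st[i],ce[i].round(1),np.percentile(q,[2,50,98],axis=0).round(0).tolist())
                if nm=="green" :
                    cn=max(cv2.findContours((lab==i).astype(np.uint8),0,2)[0],key=cv2.contourArea)
                    print(cv2.minAreaRect(cn), cv2.boxPoints(cv2.minAreaRect(cn)).tolist())
    for (u,v) in ([(339,233),(380,240)] if n=="top" else [(341,200),(363,184)]):
        print(n,"hub",ray(c,u,v,30).round(1), P[v,u].round(0))
P=cloud(t)
print("clamp z", np.nanpercentile(P[180:222,330:398,2],[50,90,99]), "handle",P[185:196,398:440,2].max())
E
```

```text
top green [ 263  170   49   52 1775] [287.1 196.8] [[465.0, -53.0, 1.0], [521.0, -3.0, 5.0], [573.0, 47.0, 38.0]]
((287.4075012207031, 195.1011505126953), (43.10821533203125, 46.45347213745117), 8.746162414550781) [[262.5722351074219, 214.7803497314453], [269.6358337402344, 168.86705017089844], [312.2427673339844, 175.4219512939453], [305.1791687011719, 221.3352508544922]]
top hub [ 429.8 -119.4   30. ] [ 430. -120.   29.]
top hub [ 412.5 -211.8   30. ] [ 412. -212.   31.]
side green [ 246  190   69   49 2107] [279.9 214.3] [[464.0, -58.0, 2.0], [525.0, -11.0, 16.0], [579.0, 52.0, 37.0]]
((279.029296875, 214.4365997314453), (64.53495788574219, 42.813777923583984), 24.77513885498047) [[240.76100158691406, 220.35122680664062], [258.70245361328125, 181.47805786132812], [317.297607421875, 208.52197265625], [299.35614013671875, 247.3951416015625]]
side yellow [181 242  39  26  81] [199.5 254.8] [[530.0, 192.0, 23.0], [580.0, 203.0, 28.0], [630.0, 214.0, 31.0]]
side hub [ 426.9 -104.6   30. ] [ 431. -116.   22.]
side hub [ 411.  -193.3   30. ] [ 417. -213.   18.]
clamp z [12.69681371 44.01927488 74.00405765] handle 104.45778322321232
```

View pics/topz.png

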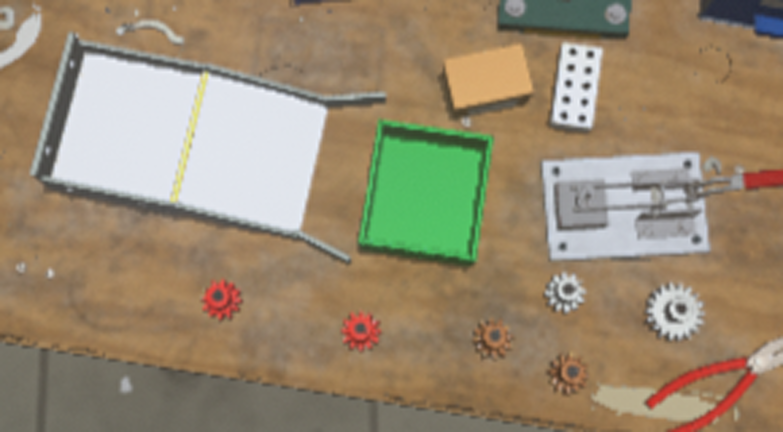

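View pics/sidez.png

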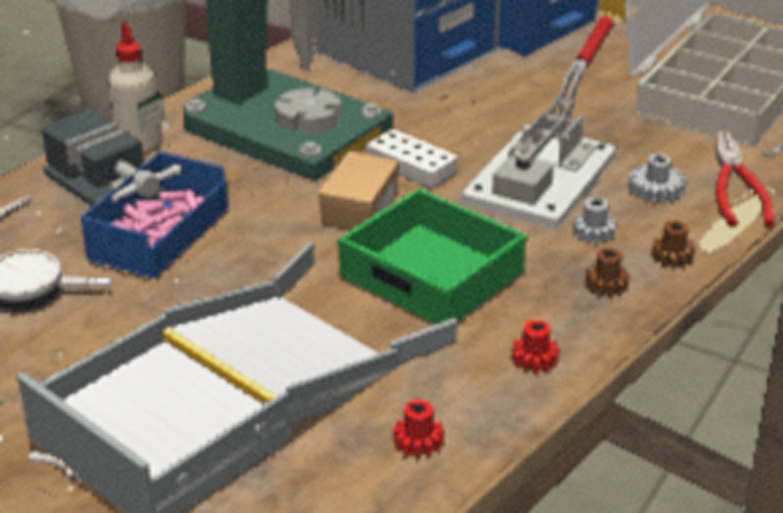

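```bash
python3 - <<'E'
from h import *
t=load("top0"); s=load("side0")
T=lambda a,b:(130+(a+.5)/2.7-.5,125+(b+.5)/2.7-.5)
S=lambda a,b:(120+(a+.5)/2.7-.5,120+(b+.5)/2.7-.5)
print("gear12 top",ray(t,*T(569,289),30).round(1),"side",ray(s,*S(597,204),30).round(1))
print("gear18 top",ray(t,*T(679,309),30).round(1),"side",ray(s,*S(658,160),30).round(1))
a=ray(t,*T(205,73),30);b=ray(t,*T(175,202),30);f1=ray(t,*T(327,105),0);f2=ray(t,*T(302,233),0)
print("lip",a,b,"foot",f1,f2)
lip=(a+b)/2;ft=(f1+f2)/2;d=(lip-ft)[:2];print("mid lip",lip,"mid foot",ft,"len",np.linalg.norm(d),"ang",np.arctan2(d[1],d[0]))
n=(a-b)[:2];print("lip normal ang",np.arctan2(n[0],-n[1]),"foot",np.arctan2((f1-f2)[0],-(f1-f2)[1]), np.linalg.norm(n))
C=[ray(t,*T(*p),36) for p in ((380,121),(493,136),(475,264),(359,248))]
C=np.array(C);print("crate",C.round(1),C.mean(0));
e=(C[0]+C[3]-C[1]-C[2])/2;print("len",np.linalg.norm(e),"ang",np.arctan2(e[1],e[0]))
e=(C[0]+C[1]-C[2]-C[3])/2;print("wid",np.linalg.norm(e),"ang+90",np.arctan2(e[1],e[0])+np.pi/2)
C=[ray(s,*S(*p),36) for p in ((340,240),(420,192),(527,237),(448,292))]
C=np.array(C);print("crate side",C.round(1),C.mean(0))
print("lip side",ray(s,*S(168,332),30),ray(s,*S(270,399),30))
P=cloud(t);q=P[130:220,225:420].reshape(-1,3)
# clamp nearest to crate
m=(q[:,2]>8)&(q[:,1]<-75)&(q[:,1]>-200)&(q[:,0]>440)&(q[:,0]<560);print("clamp",q[m].min(0),q[m].max(0))
from scipy.spatial.transform import Rotation as R
import bench
st=bench.status.sense();print(R.from_quat(st["tool_rot"]).as_matrix().round(3))
E
```

```text
gear12 top [ 432.7 -122.8   30. ] side [ 435.3 -122.5   30. ]
gear18 top [ 414.5 -214.6   30. ] side [ 418.9 -215.4   30. ]
lip [629.31260356 189.98198088  30.        ] [512.76786892 213.61369416  30.        ] foot [607.89606379  84.01103795   0.        ] [490.00281125 106.27201336   0.        ]
mid lip [571.04023624 201.79783752  30.        ] mid foot [548.94943752  95.14152565   0.        ] len 108.92002685355502 ang 1.3665627915440044
lip normal ang 1.3707392453649818 foot 1.3841704701297948 118.91649609727205
crate [[581.1  35.7  36. ]
 [566.2 -61.9  36. ]
 [454.1 -43.4  36. ]
 [469.2  54.7  36. ]] [517.65518452  -3.75523833  36.        ]
len 98.99188172776125 ang 1.418883414677964
wid 113.54862998984666 ang+90 1.4050849801211855
crate side [[582.9  37.2  36. ]
 [564.8 -56.4  36. ]
 [459.2 -40.6  36. ]
 [476.9  55.5  36. ]] [520.95486442  -1.07768265  36.        ]
lip side [629.31092598 191.91624334  30.        ] [524.23229044 216.28314722  30.        ]
clamp [ 464.12650142 -199.76002421    8.0922122 ] [ 552.39763912 -105.78708854   74.14151094]
[[ 0.926  0.378 -0.001]
 [ 0.378 -0.926  0.002]
 [-0.    -0.002 -1.   ]]
```

Measured positions, in mm:

| Thing | Position |
|---|---|
| Small gear | (433.5, −122.7) |
| Crate centre | (519, −2.5), yaw 1.41 rad |
| Ramp foot | (549, 95), uphill heading about 1.372 rad |

Next I line the jaws up with world y and move towards the gear.

```bash
python3 -m crank '[{"roll":10.7,"jaw":50},{"roll":10.7},{"roll":0.8},{"dx":0.4,"dy":-0.95},{"dx":0.4,"dy":-0.95},{"dx":0.4,"dy":-0.95},{"dx":0.4,"dy":-0.95},{"dx":0.4,"dy":-0.95},{"dx":0.4,"dy":-0.95},{"dx":0.4,"dy":-0.95}]' 60
```

```text
invalid input
```

```bash
python3 -m crank '[{"dx":0,"dy":0,"dz":0,"roll":10.7,"jaw":50},{"dx":0,"dy":0,"dz":0,"roll":10.7,"jaw":50},{"dx":0,"dy":0,"dz":0,"roll":0.8,"jaw":50},{"dx":0.4,"dy":-0.95,"dz":0,"roll":0,"jaw":50},{"dx":0.4,"dy":-0.95,"dz":0,"roll":0,"jaw":50},{"dx":0.4,"dy":-0.95,"dz":0,"roll":0,"jaw":50},{"dx":0.4,"dy":-0.95,"dz":0,"roll":0,"jaw":50},{"dx":0.4,"dy":-0.95,"dz":0,"roll":0,"jaw":50},{"dx":0.4,"dy":-0.95,"dz":0,"roll":0,"jaw":50},{"dx":0.4,"dy":-0.95,"dz":0,"roll":0,"jaw":50}]' 60
```

```text
time: 1.35
eef_pos: [348.6, -311.1, 404.7]
tool_rot: [1.0, 0.003, -0.0, 0.0]
contact_force: [1.3, 0.3, -0.3]
width: 0.585
```

```bash
python3 -m crank '[{"dx":0.42,"dy":-0.95,"dz":0.5,"roll":0,"jaw":50},{"dx":0.42,"dy":-0.95,"dz":0.7,"roll":0,"jaw":50},{"dx":0.42,"dy":-0.95,"dz":0.9,"roll":0,"jaw":50},{"dx":0.42,"dy":-0.95,"dz":0.9,"roll":0,"jaw":50},{"dx":0.42,"dy":-0.95,"dz":0.9,"roll":0,"jaw":50},{"dx":0,"dy":0,"dz":0,"roll":0,"jaw":50}]'
python3 - <<'E'
from bench import status,eyes
import cv2,numpy as np
print(status.sense()["eef_pos"])
c=eyes.capture("side");cv2.imwrite("pics/s1.png",cv2.resize(c["color"][110:300,230:450,::-1],None,fx=3,fy=3))
E
```

```text
time: 2.1
eef_pos: [431.9, -119.1, 246.3]
tool_rot: [1.0, 0.005, -0.002, -0.001]
contact_force: [-0.4, -0.3, -0.1]
width: 0.581
[ 431.92748088 -119.07117548  246.27502833]
```

View pics/s1.png

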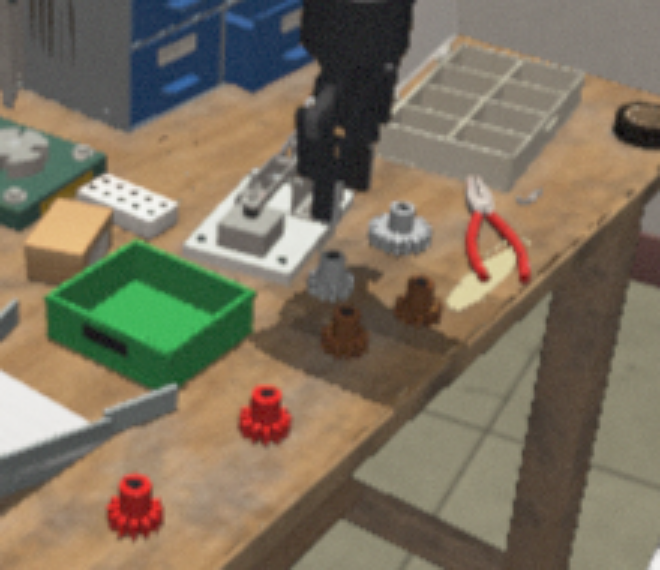

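```bash
python3 -m crank '[{"dx":0.04,"dy":0.07,"dz":0.5,"roll":0,"jaw":50},{"dx":0,"dy":0,"dz":0.5,"roll":0,"jaw":50},{"dx":0,"dy":0,"dz":0,"roll":0,"jaw":50}]'
python3 - <<'E'
from bench import status,eyes
import cv2,numpy as np
print(status.sense()["eef_pos"])
c=eyes.capture("side");cv2.imwrite("pics/s2.png",cv2.resize(c["color"][150:240,300:400,::-1],None,fx=6,fy=6))
c=eyes.capture("top");cv2.imwrite("pics/t2.png",cv2.resize(c["color"][190:280,290:400,::-1],None,fx=6,fy=6))
E
```

```text
time: 2.52
eef_pos: [433.2, -126.5, 208.5]
tool_rot: [1.0, 0.0, -0.001, -0.0]
contact_force: [-0.2, 0.2, -0.6]
width: 0.586
[ 433.17092035 -126.51618588  208.51110535]
```

View pics/s2.png

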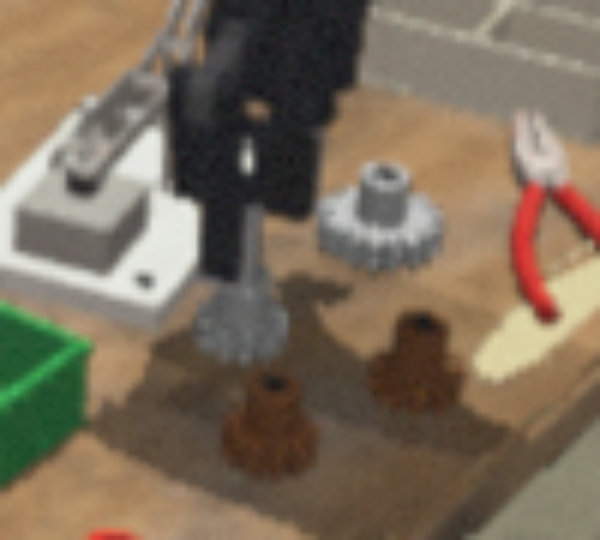

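View pics/t2.png

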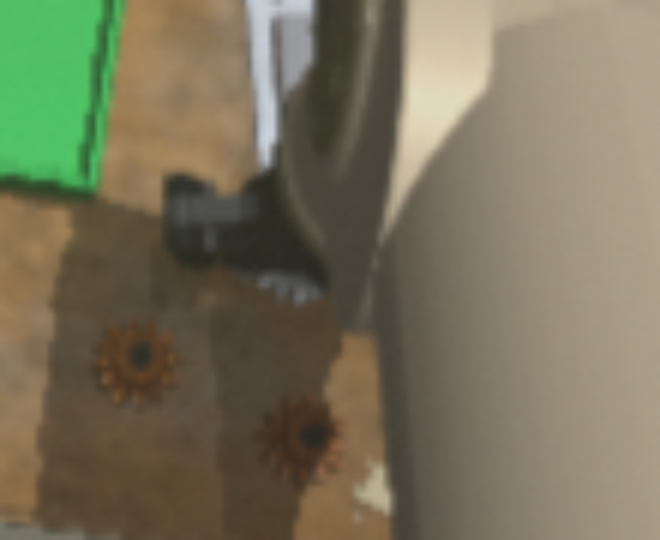

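```bash
python3 -m crank '[{"dx":0,"dy":-0.08,"dz":0.3,"roll":0,"jaw":50},{"dx":0,"dy":0,"dz":0.26,"roll":0,"jaw":50},{"dx":0,"dy":0,"dz":0,"roll":0,"jaw":50},{"dx":0,"dy":0,"dz":0,"roll":0,"jaw":50}]' && python3 -m crank '[{"dx":0,"dy":0,"dz":0,"roll":0,"jaw":10},{"dx":0,"dy":0,"dz":0,"roll":0,"jaw":10},{"dx":0,"dy":0,"dz":0,"roll":0,"jaw":10},{"dx":0,"dy":0,"dz":0,"roll":0,"jaw":10},{"dx":0,"dy":0,"dz":0,"roll":0,"jaw":10},{"dx":0,"dy":0,"dz":0,"roll":0,"jaw":10}]' 50
```

```text
time: 3.12
eef_pos: [433.9, -122.1, 186.3]
tool_rot: [1.0, 0.0, -0.0, -0.0]
contact_force: [0.8, 1.3, 0.1]
width: 0.584
time: 3.88
eef_pos: [434.0, -122.1, 186.8]
tool_rot: [1.0, 0.0, 0.0, 0.0]
contact_force: [-2.4, 0.8, 5.3]
width: 0.207
```

```bash
python3 -m crank '[{"dx":0,"dy":0,"dz":-0.4,"roll":0,"jaw":10},{"dx":0,"dy":0,"dz":-0.8,"roll":0,"jaw":10},{"dx":0,"dy":0,"dz":-0.8,"roll":0,"jaw":10},{"dx":0,"dy":0,"dz":0,"roll":0,"jaw":10}]'
python3 - <<'E'
from bench import status,eyes
import cv2,numpy as np
print(status.sense()["eef_pos"])
c=eyes.capture("side");cv2.imwrite("pics/s3.png",cv2.resize(c["color"][110:240,260:400,::-1],None,fx=4,fy=4))
E
```

```text
time: 4.38
eef_pos: [434.9, -122.2, 269.5]
tool_rot: [1.0, 0.0, 0.003, 0.001]
contact_force: [-0.6, -0.0, -0.7]
width: 0.213
[ 434.88199546 -122.23946834  269.52745324]
```

View pics/s3.png

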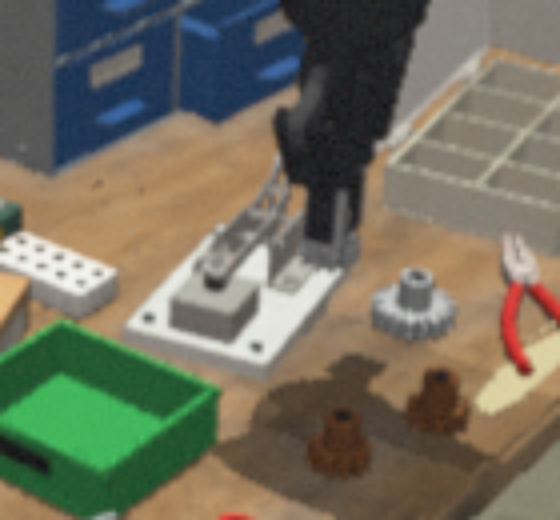

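```bash
python3 -m crank '[{"dx":0.4,"dy":-0.75,"dz":0,"roll":0,"jaw":10},{"dx":0.57,"dy":-0.75,"dz":0,"roll":0,"jaw":10},{"dx":0.57,"dy":-0.75,"dz":0,"roll":0,"jaw":10},{"dx":0.57,"dy":-0.75,"dz":0,"roll":0,"jaw":10},{"dx":0,"dy":0,"dz":0.4,"roll":0,"jaw":10},{"dx":0,"dy":0,"dz":0,"roll":0,"jaw":10},{"dx":0,"dy":0,"dz":0,"roll":0,"jaw":10}]'
python3 - <<'E'
from bench import status,eyes
import cv2,numpy as np
print(status.sense()["eef_pos"])
c=eyes.capture("side");cv2.imwrite("pics/s4.png",cv2.resize(c["color"][130:260,220:360,::-1],None,fx=4,fy=4))
E
```

```text
time: 5.3
eef_pos: [517.6, -3.1, 250.0]
tool_rot: [1.0, -0.001, -0.001, 0.0]
contact_force: [-0.7, 0.2, -0.6]
width: 0.208
[517.60351014  -3.11538304 249.9502082 ]
```

View pics/s4.png

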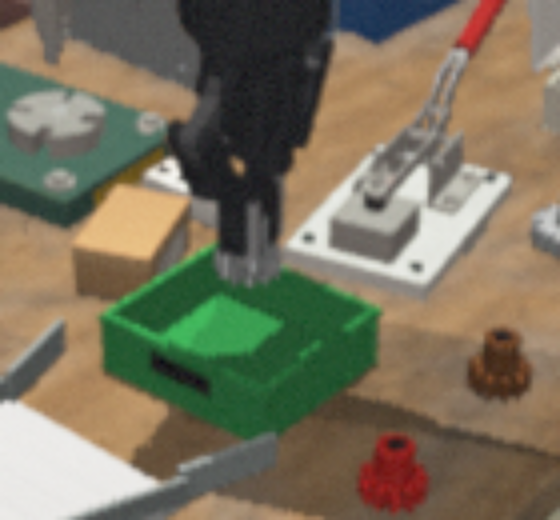

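The gear hangs from the fingers, upright over the middle of the crate. Next I lower it 58 mm and release with a small opening.

```bash
python3 -m crank '[{"dx":0,"dy":0,"dz":0.6,"roll":0,"jaw":10},{"dx":0,"dy":0,"dz":0.6,"roll":0,"jaw":10},{"dx":0,"dy":0,"dz":0.24,"roll":0,"jaw":10},{"dx":0,"dy":0,"dz":0,"roll":0,"jaw":10},{"dx":0,"dy":0,"dz":0,"roll":0,"jaw":10}]' && python3 -m crank '[{"dx":0,"dy":0,"dz":0,"roll":0,"jaw":36},{"dx":0,"dy":0,"dz":0,"roll":0,"jaw":36},{"dx":0,"dy":0,"dz":0,"roll":0,"jaw":36}]'
```

```text
time: 5.98
eef_pos: [518.6, -2.1, 193.7]
tool_rot: [1.0, 0.0, 0.001, 0.0]
contact_force: [-0.4, 0.7, -0.8]
width: 0.208
time: 6.35
eef_pos: [518.3, -2.0, 193.0]
tool_rot: [1.0, 0.0, 0.0, -0.0]
contact_force: [0.5, 0.0, 0.1]
width: 0.424
```

```bash
python3 -m crank '[{"dx":0,"dy":0,"dz":-0.5,"roll":0,"jaw":36},{"dx":0,"dy":0,"dz":-0.8,"roll":0,"jaw":36},{"dx":0,"dy":0,"dz":-0.5,"roll":0,"jaw":36},{"dx":-0.13,"dy":0.9,"dz":0,"roll":0,"jaw":50},{"dx":-0.13,"dy":0.85,"dz":0,"roll":0,"jaw":50},{"dx":0,"dy":0,"dz":0,"roll":-9.9,"jaw":50},{"dx":0,"dy":0,"dz":0,"roll":-9.9,"jaw":50},{"dx":0,"dy":0,"dz":0,"roll":-9.9,"jaw":50}]' && python3 -m crank '[{"dx":0,"dy":0,"dz":0,"roll":-9.9,"jaw":50},{"dx":0,"dy":0,"dz":0,"roll":-9.9,"jaw":50},{"dx":0,"dy":0,"dz":0,"roll":-9.9,"jaw":50},{"dx":0,"dy":0,"dz":0,"roll":-9.9,"jaw":50},{"dx":0,"dy":0,"dz":0,"roll":-9.3,"jaw":50},{"dx":0,"dy":0,"dz":0,"roll":0,"jaw":50},{"dx":0,"dy":0,"dz":0,"roll":0,"jaw":50}]'
python3 - <<'E'
from bench import status,eyes
import cv2,numpy as np
from scipy.spatial.transform import Rotation as R
s=status.sense();print(s["eef_pos"],s["joints"]);print(R.from_quat(s["tool_rot"]).as_matrix().round(3))
for n in("side","top"):
    c=eyes.capture(n);np.savez(f"pics/{n}5.npz",**c);cv2.imwrite(f"pics/{n}5.png",cv2.resize(c["color"][110:300,100:400,::-1],None,fx=2.6,fy=2.6))
E
```

```text
time: 7.35
eef_pos: [507.8, -72.1, 264.8]
tool_rot: [0.966, 0.259, 0.0, -0.0]
contact_force: [-0.6, 0.7, -0.2]
width: 0.586
time: 8.22
eef_pos: [507.8, -72.1, 264.7]
tool_rot: [0.775, 0.632, 0.0, -0.0]
contact_force: [0.4, -0.8, -0.9]
width: 0.585
[507.77788222 -72.11715418 264.74169388] [ 0.57923023  0.3205902  -0.58829696  1.83525769  0.20336777  1.04585846
 -0.29048491]
[[ 0.201  0.98   0.   ]
 [ 0.98  -0.201  0.   ]
 [ 0.     0.    -1.   ]]
```

View pics/side5.png

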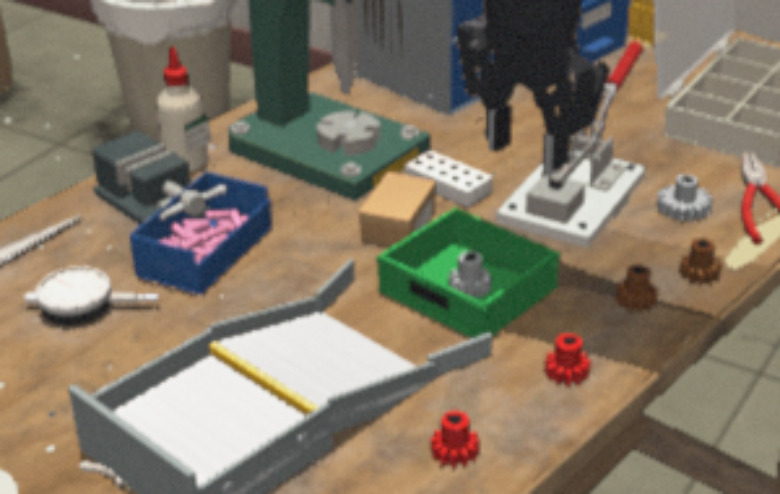

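View pics/top5.png

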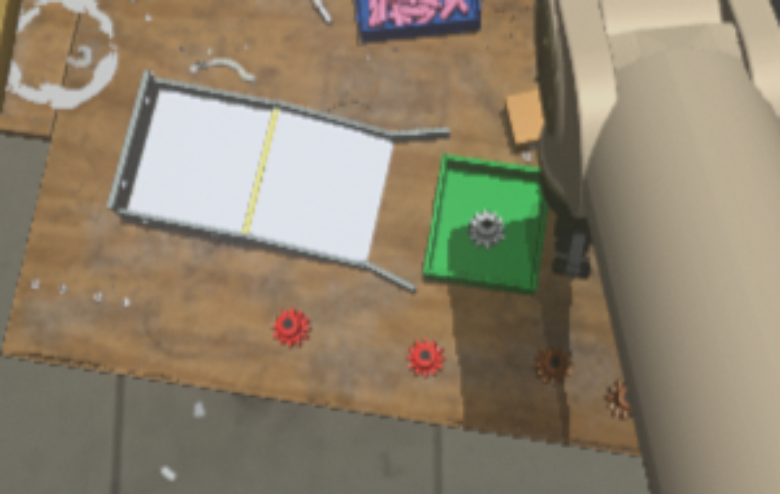

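The gear stands upright in the crate, and the fingers are behind the crate, aligned with the ramp. Next I lower them behind its rear wall.

```bash
python3 -m crank '[{"dx":0,"dy":0,"dz":0.7,"roll":0,"jaw":50},{"dx":0,"dy":0,"dz":0.7,"roll":0,"jaw":50},{"dx":0,"dy":0,"dz":0.6,"roll":0,"jaw":50},{"dx":0,"dy":0,"dz":0.1,"roll":0,"jaw":50},{"dx":0,"dy":0,"dz":0,"roll":0,"jaw":50}]'; python3 -m crank '[{"dx":0.2,"dy":0,"dz":0,"roll":0,"jaw":50},{"dx":0.2,"dy":0.04,"dz":0,"roll":0,"jaw":50},{"dx":0.2,"dy":0.04,"dz":0,"roll":0,"jaw":50},{"dx":0.2,"dy":0.04,"dz":0,"roll":0,"jaw":50},{"dx":0,"dy":0,"dz":0,"roll":0,"jaw":50}]'
python3 - <<'E'
from bench import status,eyes
import cv2,numpy as np
for n in("side","top"):
    c=eyes.capture(n);np.savez(f"pics/{n}6.npz",**c);cv2.imwrite(f"pics/{n}6.png",cv2.resize(c["color"][110:300,100:400,::-1],None,fx=2.6,fy=2.6))
E
```

```text
time: 8.95
eef_pos: [508.0, -71.9, 181.2]
tool_rot: [0.774, 0.633, 0.0, 0.0]
contact_force: [-0.1, 0.3, 0.9]
width: 0.581
time: 9.57
eef_pos: [519.4, -40.7, 181.4]
tool_rot: [0.773, 0.634, 0.001, 0.0]
contact_force: [-0.4, 0.1, -0.1]
width: 0.586
```

View pics/side6.png

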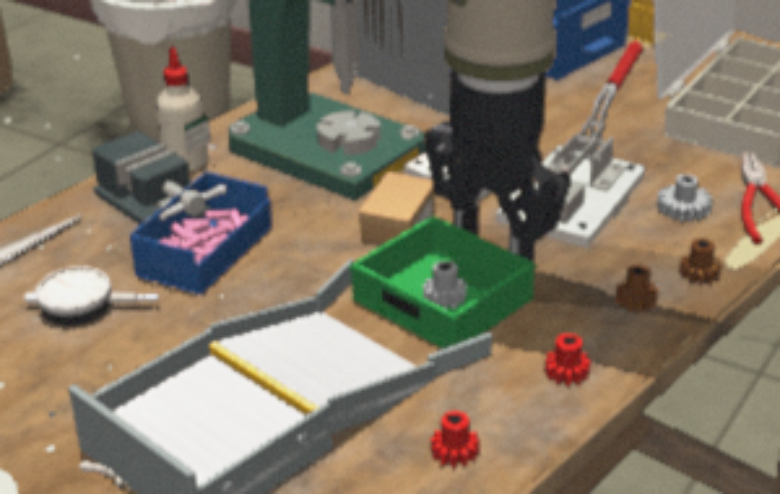

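View pics/top6.png

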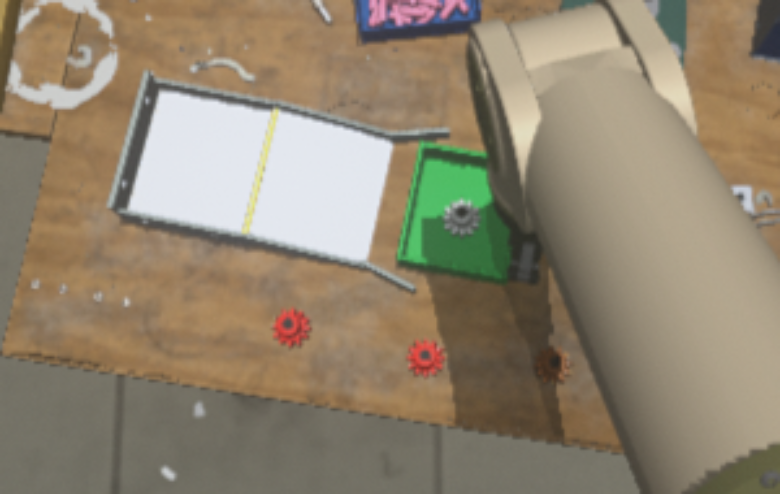

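```bash
python3 - <<'E'
from h import *
t=load("top6")
T=lambda a,b:(100+(a+.5)/2.6-.5,110+(b+.5)/2.6-.5)
th=1.372;u=np.array([np.cos(th),np.sin(th)]);l=np.array([-u[1],u[0]]);f=np.array([548.9,95.1])
for p,z in (((425,140),36),((399,264),36),((503,283),36),((393,140),0),((369,262),0)):
    X=ray(t,*T(*p),z)[:2]-f; print(p,(X@u).round(1),(X@l).round(1))
for q in ([519.4,-40.7],): X=np.array(q)-f;print("tcp",X@u,X@l)
E
```

```text
(425, 140) -32.3 -54.5
(399, 264) -31.5 62.0
(503, 283) -125.0 61.8
(393, 140) 0.7 -60.1
(369, 262) -0.6 58.7
tcp -138.9513595679196 2.099922433499586
```

```bash
python3 -m crank '[{"dx":0.25,"dy":0.05,"dz":0,"roll":0,"jaw":50},{"dx":0.25,"dy":0,"dz":0,"roll":0,"jaw":50},{"dx":0.25,"dy":0,"dz":0,"roll":0,"jaw":50},{"dx":0.25,"dy":0,"dz":0,"roll":0,"jaw":50},{"dx":0.25,"dy":0,"dz":0,"roll":0,"jaw":50},{"dx":0.25,"dy":0,"dz":0,"roll":0,"jaw":50},{"dx":0.25,"dy":0,"dz":0,"roll":0,"jaw":50},{"dx":0.25,"dy":0,"dz":0,"roll":0,"jaw":50}]'
python3 - <<'E'
from bench import status,eyes
import cv2,numpy as np
for n in("side","top"):
    c=eyes.capture(n);np.savez(f"pics/{n}7.npz",**c);cv2.imwrite(f"pics/{n}7.png",cv2.resize(c["color"][110:300,100:400,::-1],None,fx=2.6,fy=2.6))
E
```

```text
time: 10.68
eef_pos: [536.6, 37.2, 180.6]
tool_rot: [0.774, 0.634, -0.0, -0.0]
contact_force: [-0.3, -2.5, -1.9]
width: 0.579
```

View pics/side7.png

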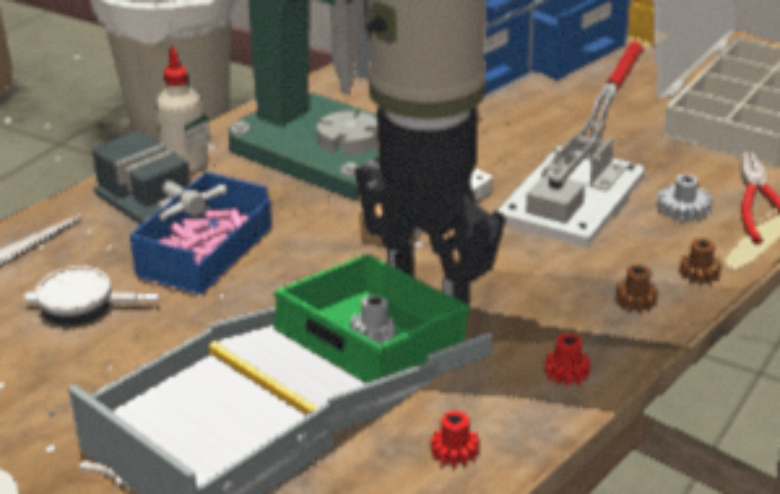

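View pics/top7.png

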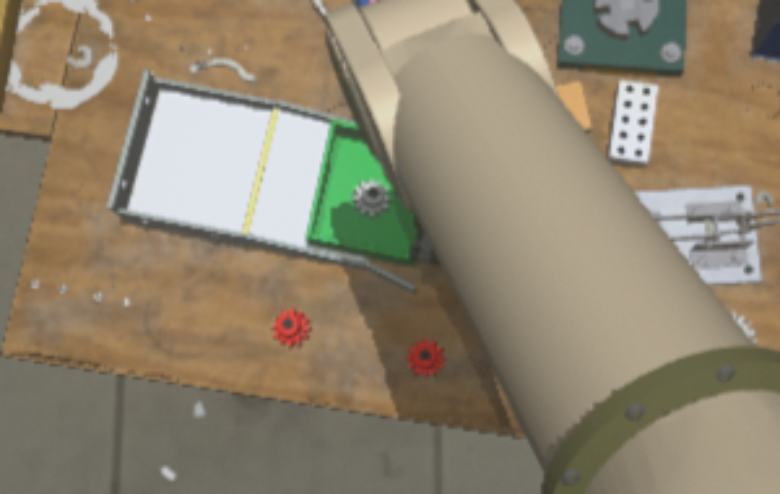

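```bash
python3 -m crank '[{"dx":0.25,"dy":0,"dz":0,"roll":0,"jaw":50},{"dx":0.25,"dy":0,"dz":0,"roll":0,"jaw":50},{"dx":0.25,"dy":0,"dz":0,"roll":0,"jaw":50},{"dx":0.25,"dy":0,"dz":-0.03,"roll":0,"jaw":50},{"dx":0.25,"dy":0,"dz":-0.07,"roll":0,"jaw":50},{"dx":0.25,"dy":0,"dz":-0.07,"roll":0,"jaw":50},{"dx":0.25,"dy":0,"dz":-0.07,"roll":0,"jaw":50},{"dx":0.25,"dy":0,"dz":-0.07,"roll":0,"jaw":50}]'
python3 - <<'E'
from bench import status,eyes
import cv2,numpy as np
for n in("side",):
    c=eyes.capture(n);np.savez(f"pics/{n}8.npz",**c);cv2.imwrite(f"pics/{n}8.png",cv2.resize(c["color"][110:300,100:400,::-1],None,fx=2.6,fy=2.6))
E
```

```text
time: 11.78
eef_pos: [552.5, 115.7, 193.5]
tool_rot: [0.774, 0.634, 0.0, 0.0]
contact_force: [-0.9, -2.6, -1.1]
width: 0.583
```

View pics/side8.png

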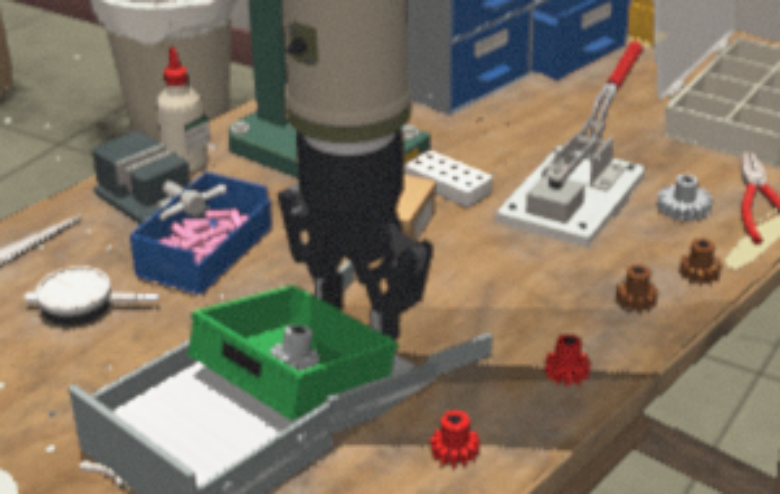

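```bash
python3 -m crank '[{"dx":0.25,"dy":0.01,"dz":-0.07,"roll":0,"jaw":50},{"dx":0.2,"dy":0.01,"dz":-0.07,"roll":0,"jaw":50},{"dx":0.2,"dy":0,"dz":-0.07,"roll":0,"jaw":50},{"dx":0.2,"dy":0,"dz":-0.07,"roll":0,"jaw":50},{"dx":0.2,"dy":0,"dz":-0.07,"roll":0,"jaw":50},{"dx":0.2,"dy":0,"dz":-0.07,"roll":0,"jaw":50},{"dx":0.2,"dy":0,"dz":-0.05,"roll":0,"jaw":50}]'
python3 - <<'E'
from bench import status,eyes
import cv2,numpy as np
for n in("side",):
    c=eyes.capture(n);np.savez(f"pics/{n}9.npz",**c);cv2.imwrite(f"pics/{n}9.png",cv2.resize(c["color"][150:290,100:300,::-1],None,fx=4,fy=4))
E
```

```text
time: 12.7
eef_pos: [564.5, 172.5, 212.0]
tool_rot: [0.774, 0.634, 0.0, -0.0]
contact_force: [-0.4, -1.1, -0.2]
width: 0.579
```

View pics/side9.png

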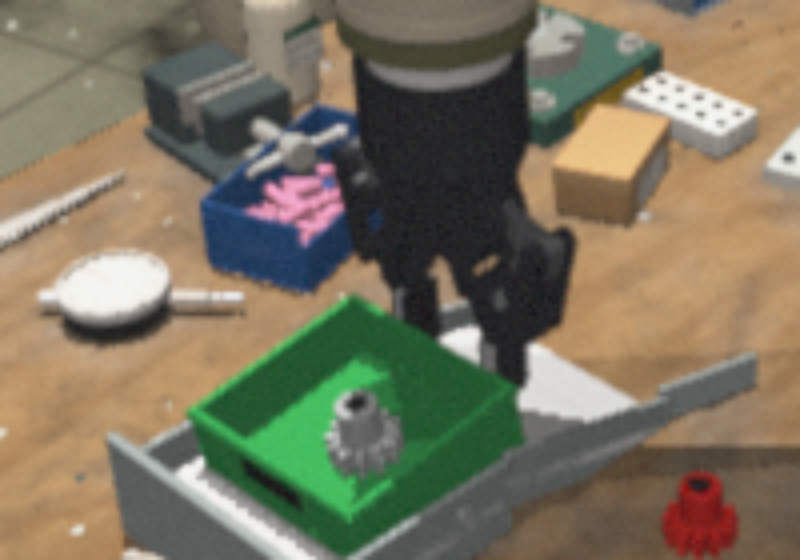

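```bash
python3 -m crank '[{"dx":0.2,"dy":0,"dz":0,"roll":0,"jaw":50},{"dx":0.2,"dy":0,"dz":0,"roll":0,"jaw":50},{"dx":0.15,"dy":0,"dz":0,"roll":0,"jaw":50},{"dx":0.15,"dy":0,"dz":0,"roll":0,"jaw":50},{"dx":0,"dy":0,"dz":0,"roll":0,"jaw":50},{"dx":0,"dy":0,"dz":0,"roll":0,"jaw":50}]'
python3 - <<'E'
from bench import status,eyes
import cv2,numpy as np
for n in("side",):
    c=eyes.capture(n);np.savez(f"pics/{n}10.npz",**c);cv2.imwrite(f"pics/{n}10.png",cv2.resize(c["color"][150:290,100:300,::-1],None,fx=4,fy=4))
E
```

```text
time: 13.5
eef_pos: [570.1, 199.0, 212.1]
tool_rot: [0.774, 0.634, 0.0, -0.0]
contact_force: [0.1, 0.9, -1.0]
width: 0.583
```

View pics/side10.png

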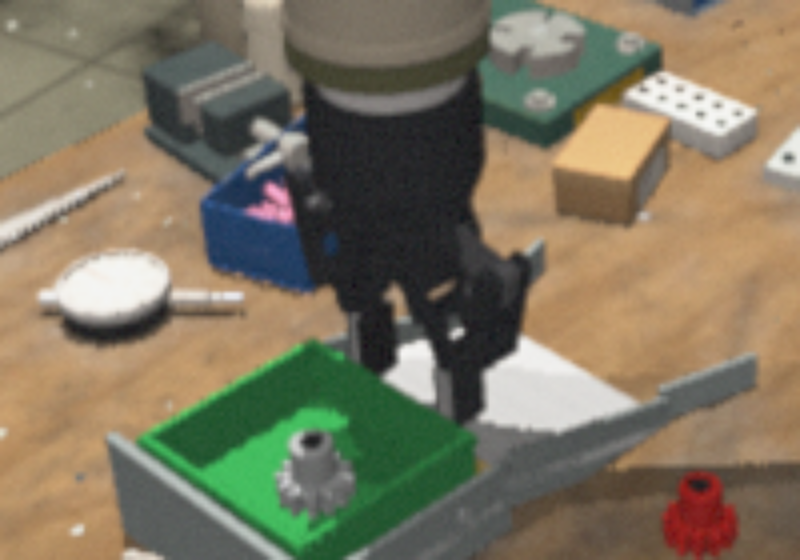

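The crate appears to have dropped, with the yellow lip visible behind it at about (480,465). I back off, raise the arm and check.

```bash
python3 -m crank '[{"dx":-0.3,"dy":0,"dz":0,"roll":0,"jaw":50},{"dx":-0.3,"dy":0,"dz":-0.3,"roll":0,"jaw":50},{"dx":-0.9,"dy":0,"dz":-0.9,"roll":0,"jaw":50},{"dx":-1,"dy":0,"dz":-0.9,"roll":0,"jaw":50},{"dx":-1,"dy":0,"dz":-0.9,"roll":0,"jaw":50},{"dx":-1,"dy":0,"dz":0,"roll":0,"jaw":50},{"dx":-1,"dy":0,"dz":0,"roll":0,"jaw":50},{"dx":-1,"dy":0,"dz":0,"roll":0,"jaw":50},{"dx":0,"dy":0,"dz":0,"roll":0,"jaw":50},{"dx":0,"dy":0,"dz":0,"roll":0,"jaw":50}]'
python3 - <<'E'
from bench import status,eyes
import cv2,numpy as np
from h import cloud
th=1.372;u=np.array([np.cos(th),np.sin(th)]);l=np.array([-u[1],u[0]]);f=np.array([548.9,95.1])
for n in("side","top"):
    c=eyes.capture(n);np.savez(f"pics/{n}11.npz",**c);cv2.imwrite(f"pics/{n}11.png",cv2.resize(c["color"][120:310,100:400,::-1],None,fx=2.6,fy=2.6))
    P=cloud(c);h=cv2.cvtColor(c["color"],cv2.COLOR_RGB2HSV);m=cv2.inRange(h,(45,120,40),(75,255,255))>0
    q=P[m];a=(q[:,:2]-f)@u;b=(q[:,:2]-f)@l;print(n,np.percentile(a,[1,99]),np.percentile(b,[1,99]))
    for lo in (110,125,150,180,200): 
        k=(a>lo)&(a<lo+15)
        if k.sum(): print(lo,np.percentile(q[k,2],[5,50,95]).round(1))
E
```

```text
time: 14.8
eef_pos: [518.6, -56.1, 332.7]
tool_rot: [0.774, 0.633, 0.0, 0.0]
contact_force: [-0.1, 0.5, 0.0]
width: 0.586
side [119.67223249 218.42671699] [-57.8065561   52.27008523]
110 [23.9 40.8 55.6]
125 [23.  25.5 55.1]
150 [23.7 38.4 55.4]
180 [23.  27.  54.7]
200 [39.3 52.1 56.8]
top [118.01612209 217.49611108] [-54.84906436  54.53418595]
110 [53.4 55.7 58.8]
125 [21.8 24.5 56.9]
150 [21.5 24.1 55.7]
180 [21.7 24.3 55.5]
200 [21.6 24.7 56.4]
```

View pics/side11.png

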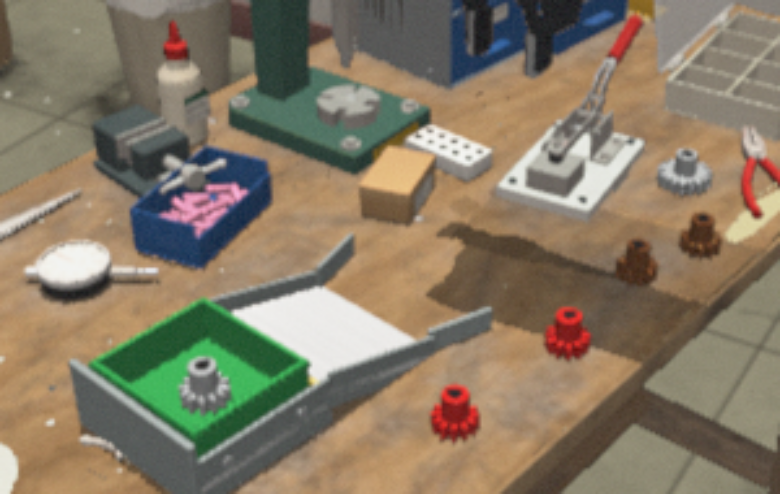

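View pics/top11.png

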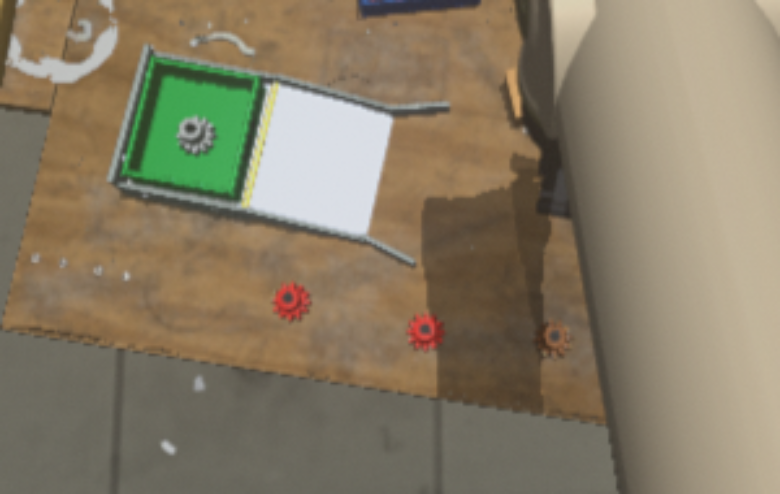

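The crate sits flat in the dock. Its floor is level at about 24 mm and its rim at about 56 mm, and it spans 118–218 mm along the ramp, behind the lip. The gear is upright inside and the arm is clear.

```bash
python3 -c "
from bench import r
print(r.sign_off())"
```

```text
the job is handed in; nothing more can be done
None
```

The small silver 12-tooth gear is in the green crate, and the crate is seated in the dock behind the yellow lip. I handed the job in at about 15 s.

**What I did:** I gripped the gear by its hub and set it upright in the crate while the crate stood on the bench. I then lowered the half-open fingers behind the crate's rear wall and pushed it up the ramp until it dropped behind the lip. Finally I backed the arm off and raised it clear.

**Last checks, in both cameras:**
- **Crate:** its floor was level at about 24 mm and its rim at about 56 mm. It spanned about 118–218 mm uphill of the ramp's foot, so its rear edge was behind the lip at 112 mm.
- **Gear:** it stood upright inside the crate.
- **Other parts:** the 18-tooth gear and the look-alikes I could see were where they started. The arm hid the 18-tooth gear from the top camera at the end, so I checked it from the side view only.
- **Forces:** the highest wrist force I read was about 6 N, during the grasp; I read it at the end of each move.

**One reading that disagreed:** the jaws showed about 17.7 mm on the gear's hub, which is listed as 20 mm across. The grip held all the way to the crate.

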